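# Line up the sterilised jars by size

### The arm

A 6-joint arm with a two-finger parallel gripper is mounted at the origin on the work surface. World frame = base frame: x ahead of the robot, y to its left, z up, the work surface at z = 0. Lengths are in m, angles in rad, forces in N, time in s.
With the tool pointing down it reaches from about 0.35 to 0.725 m from the base axis. Payload 4.3 kg.
Tool frame: the origin (TCP) lies midway between the tips of the shut fingers; the grasp point (between the pads) lies 19 mm behind it (bot.grip_depth is the distance from the TCP to the grasp point, in m); z points along the fingers, y is the direction in which the jaws open and shut (so a half turn about z gives the same grasp; the last joint's range is limited). The gripper opens to 85 mm and grips with 20 to 120 N. Pads are 22 mm wide; open, the fingers measure 114 mm over their backs; the gripper's body (76 mm by 85 mm) begins 54 mm behind the grasp point. The pads swing forward as they close: fully open they stand 13 mm farther back than shut.
Start: joints at [1.21, 0.377, 0.081, 1.274, 0, 1.46], TCP at [0.143, 0.557, 0.209] pointing down, gripper open.
Joint ranges: [-2.72, 2.72], [-0.84, 1.66], [-1.02, 1.22], [-1.77, 2.12], [-1.37, 1.28], [-3.14, 3.14]. Speed limits (rad/s): [2.57, 2.57, 3.14, 3.14, 3.14, 3.14].

### API

Orientations are given as [roll, pitch, yaw] about the fixed x, y, z axes, in that order (R = Rz(yaw) Ry(pitch) Rx(roll)).
In Python, from rig import bot gives the robot as it stands.
- The arm moves only by the tool arm_command, never from a script. Its argument "targets" is a list of rows, each an object of numbers: "rx", "ry", "rz": the turn, a rotation vector about the tool's x, y, z in rad; "dx", "dy", "dz": the shift along the tool's x, y, z in m; "jaw": the opening, from 0 (shut) to 1 (fully open). In form: [{"rx": .., "ry": .., "rz": .., "dx": .., "dy": .., "dz": .., "jaw": ..}, ...]. A call has 1 to 12 rows; each row shifts and turns the commanded pose from where the row before left it, along the tool's axes as they then stand; what a row does not reach is not made up. A row lasts 1/12 s, in which the tool goes at most 41.7 mm and 7.16 degrees, less where a joint would pass 70% of its speed; a pose out of reach is approached as far as the arm can. A call is refused whole if a number of a shift passes 0.0417 or a number of a turn 0.125, either way. A call with a gripper value outside its range is refused whole. The fingers move at their own pace and stop on an object; the grip force is fixed at half the most. Time passes only in rows, so rows that do not move let the fingers close. It gives the time, the measured TCP pose, the force and the opening at its end, in the units of the state.
- bot.sense(): the state, without advancing time (a new reading comes with each control period).
- bot.read_camera(name): name is "scene" or "top" or "wrist"; returns the picture (480x640x3 uint8, red, green, blue); there is no depth.
- bot.calibration(name): a dict with "intrinsics" (3x3 intrinsics, pixels), "pose" (4x4, takes a point from camera to world coordinates). Camera axes: x right, y down, z forward; pixel columns grow to the right and rows downward; lengths in m; the calibration is good to about 2 mm. A picture is of the moment at which its call begins: read the wrist's pose just before it. calibration takes no time and is no camera call; for the wrist camera it gives the pose at the moment of the call.
- bot.close_job(): hands the job in, once; it reports no verdict.
Trained networks look in the newest picture that a camera, given by its name, has taken for a name from the list of things; names that differ only in an ending like _2 or _b are one class to them, and where a whole thing is asked for, a point or a joint stands for the part that bears it (a point fixed in the world has none). Each returns a list of dicts, best first, with "conf" (0 to 1); they miss things now and then, are a little off and sometimes report something else, mostly with a low value. They report only what shows in the picture. A call takes as long as a camera call. They do not tell look-alikes from the thing itself.
- bot.boxes_of(target, camera): "rect" ([left, top, right, bottom] in pixels, round what is visible of it).
The state is a dict: "time_s": time; "q": joint angles; "qd": joint speeds; "joint_torque": joint torques, N m; "tcp_pos": TCP position; "tcp_rot": TCP orientation; "force": force on the tool from outside, world axes, zero at the start; "ft_torque": the same for the moment, N m; "opening": finger opening in m.
Only numpy, scipy, OpenCV 4.12 (cv2) and the standard library are available. Lean on these libraries where they do the work, as an engineer would, in place of code of your own. Each camera call takes 0.05 s, during which the arm holds its last target. There are 200 camera calls.

### The job

Stand the four lidded steel jars on the four black rubber mats in the row on the tray, one in the middle of each mat, in order of size: the largest on the mat next to the white timer, then ever smaller, the smallest farthest from it. Keep the jars upright throughout, and leave the little amber glass bottle where it stands.

Things in the scene. Friction and masses are not known exactly. Their poses are not given: they have to be found in the camera images.
- jar_small_center (a point): Loose upright stainless-steel jar with fixed lid, the smallest of the four. Plain cylinder 34 mm in diameter and 34 mm high, with a 16 mm wide steel knob on its lid, total height 46 mm. The point lies on its axis, 23 mm above its base (half the total height); its z axis points up when it stands. About 60 g.
- jar_medium_center (a point): Loose upright stainless-steel jar with fixed lid, the second smallest of the four. Plain cylinder 42 mm in diameter and 42 mm high, with a 16 mm wide steel knob on its lid, total height 54 mm. The point lies on its axis, 27 mm above its base (half the total height); its z axis points up when it stands. About 90 g.
- jar_large_center (a point): Loose upright stainless-steel jar with fixed lid, the second largest of the four. Plain cylinder 51 mm in diameter and 50 mm high, with a 16 mm wide steel knob on its lid, total height 62 mm. The point lies on its axis, 31 mm above its base (half the total height); its z axis points up when it stands. About 130 g.
- jar_largest_center (a point): Loose upright stainless-steel jar with fixed lid, the largest of the four. Plain cylinder 60 mm in diameter and 58 mm high, with a 16 mm wide steel knob on its lid, total height 70 mm. The point lies on its axis, 35 mm above its base (half the total height); its z axis points up when it stands. About 180 g.
- mat_a: One of four identical fixed round black rubber mats, 70 mm in diameter, 4 mm thick, with a thin grey ring on top, in a row about 90 mm apart on a low aluminium tray (5 mm thick). Which letter is where in the row changes. Origin: centre of its underside, on the tray; the top is 4 mm above it.
- mat_b: One of four identical fixed round black rubber mats, 70 mm in diameter, 4 mm thick, with a thin grey ring on top, in a row about 90 mm apart on a low aluminium tray (5 mm thick). Which letter is where in the row changes. Origin: centre of its underside, on the tray; the top is 4 mm above it.
- mat_c: One of four identical fixed round black rubber mats, 70 mm in diameter, 4 mm thick, with a thin grey ring on top, in a row about 90 mm apart on a low aluminium tray (5 mm thick). Which letter is where in the row changes. Origin: centre of its underside, on the tray; the top is 4 mm above it.
- mat_d: One of four identical fixed round black rubber mats, 70 mm in diameter, 4 mm thick, with a thin grey ring on top, in a row about 90 mm apart on a low aluminium tray (5 mm thick). Which letter is where in the row changes. Origin: centre of its underside, on the tray; the top is 4 mm above it.
- timer: Fixed small white digital timer, 60 x 46 mm and 36 mm high, with a black display on top and three grey buttons, standing at one end of the row of mats, about 100 mm from the middle of the nearest mat (a white dish with a yellow bar of soap, 80 x 46 mm and 25 mm high, is at the other end; they change ends). Origin: centre of its underside, on the tray.
- oil_bottle_mid (a point): Loose little amber glass bottle with black cap, 28 mm in diameter and 60 mm high, standing among the jars; to be left alone. The point lies on its axis, 30 mm above its base.
Things that resemble listed ones, but are neither listed nor needed, are in the scene too. What is shaped like the mat_d but blue or green is not meant. Leave any pink or red look-alike of the part that bears jar_large_center alone.

How it is judged:
At the end, for the whole second after the job is handed in: Each jar stands upright (within 0.1 rad), at rest and released, its base on a mat (within 6 mm in height) and its axis within 15 mm of that mat's centre; counted from the timer the mats carry the largest, large, medium and small jar, in this order ((horizontal distance between jar_small_center and mat_a below 0.015 m or horizontal distance between jar_small_center and mat_b below 0.015 m or horizontal distance between jar_small_center and mat_c below 0.015 m or horizontal distance between jar_small_center and mat_d below 0.015 m) and horizontal distance between jar_small_center and timer between 0.325 and 0.46 m and angle between each of jar_small_center, jar_medium_center, jar_large_center, jar_largest_center's own z axis and vertical below 0.1 rad and height (world z) of jar_small_center below 0.038 m and linear speed of each of jar_small, jar_medium, jar_large, jar_largest below 0.02 m/s and (horizontal distance between jar_medium_center and mat_a below 0.015 m or horizontal distance between jar_medium_center and mat_b below 0.015 m or horizontal distance between jar_medium_center and mat_c below 0.015 m or horizontal distance between jar_medium_center and mat_d below 0.015 m) and horizontal distance between jar_medium_center and timer between 0.235 and 0.325 m and height (world z) of jar_medium_center below 0.042 m and (horizontal distance between jar_large_center and mat_a below 0.015 m or horizontal distance between jar_large_center and mat_b below 0.015 m or horizontal distance between jar_large_center and mat_c below 0.015 m or horizontal distance between jar_large_center and mat_d below 0.015 m) and horizontal distance between jar_large_center and timer between 0.145 and 0.235 m and height (world z) of jar_large_center below 0.046 m and (horizontal distance between jar_largest_center and mat_a below 0.015 m or horizontal distance between jar_largest_center and mat_b below 0.015 m or horizontal distance between jar_largest_center and mat_c below 0.015 m or horizontal distance between jar_largest_center and mat_d below 0.015 m) and horizontal distance between jar_largest_center and timer below 0.145 m and height (world z) of jar_largest_center below 0.05 m); the robot touches nothing.
It fails at once if a jar is tipped over (more than 0.6 rad) (angle between any of jar_small_center, jar_medium_center, jar_large_center, jar_largest_center's own z axis and vertical above 0.6 rad).
It fails at once if the amber bottle is moved by more than 30 mm or tipped over (distance of oil_bottle_mid from where it was at the start of the episode above 0.03 m or angle between oil_bottle_mid's own z axis and vertical above 0.6 rad).
It also fails if it takes over 96 s, if anything falls off the work surface, if the arm or the gripper's body presses on something with over 40 N, if the wrist force passes 120 N, or if a joint passes its speed limit or range.

## Working session

There is one attempt and no reset: what is moved stays moved. The work goes in short steps, Python scripts to look and compute and a tool call to move; the robot and the scene stay as the last step left them, time stands still between calls to the robot, and variables do not carry over. Pictures are saved under pics/ and viewed, about 12 in all and at most 16, crops included, and the job is handed in when it is done.

Besides the shell and the picture viewer there is one more tool, called after ">>>" by a JSON object that holds its "fn" and its "kwargs". arm_command: Moves the arm, as the interface text tells. Its arguments: {"type":"object","properties":{"targets":{"type":"array","items":{"type":"object","properties":{"rx":{"type":"number"},"ry":{"type":"number"},"rz":{"type":"number"},"dx":{"type":"number"},"dy":{"type":"number"},"dz":{"type":"number"},"jaw":{"type":"number"}}}}},"required":["targets"]}

```bash
mkdir -p pics; ls; python3 - <<'E'
from rig import bot
import cv2
s=bot.sense(); print(s['time_s'],s['tcp_pos'],s['tcp_rot'],s['opening'],s['q'])
for c in ('top','scene'):
    im=bot.read_camera(c); cv2.imwrite(f'pics/{c}0.png',im[:,:,::-1])
    k=bot.calibration(c); print(k['intrinsics'],k['pose'])
for t in ['jar_small_center','jar_largest_center','mat_a','timer','oil_bottle_mid']:
    print(t,[( [round(v) for v in d['rect']],round(d['conf'],2)) for d in bot.boxes_of(t,'top')])
E
```

```text
pics
0.0 [0.14244048 0.55635938 0.20774683] [-3.13954707e+00 -2.34957077e-04  2.89080236e+00] 0.08513815248517799 [1.20970791e+00 3.78096817e-01 7.96392686e-02 1.27439779e+00
 8.36241411e-06 1.46049796e+00]
[[513.55135676   0.         326.67669991]
 [  0.         513.55135676 236.72315815]
 [  0.           0.           1.        ]] [[-0.01573372 -0.99316057  0.11569154  0.41576172]
 [-0.99985121  0.01480939 -0.00884487 -0.04339292]
 [ 0.00707106 -0.11581349 -0.99324581  1.33337075]
 [ 0.          0.          0.          1.        ]]
[[607.30047737   0.         316.80833234]
 [  0.         607.30047737 234.98293858]
 [  0.           0.           1.        ]] [[-0.00895807  0.60931791 -0.79287542  1.51343186]
 [ 0.99971446 -0.01210887 -0.02060055 -0.00635427]
 [-0.02215311 -0.79283356 -0.60903545  0.7824449 ]
 [ 0.          0.          0.          1.        ]]
jar_small_center [([267, 264, 282, 282], 0.73)]
jar_largest_center [([335, 266, 362, 293], 0.6)]
mat_a [([335, 195, 366, 221], 0.93), ([305, 197, 332, 222], 0.92), ([233, 197, 259, 226], 0.81), ([299, 146, 325, 172], 0.61), ([268, 197, 294, 224], 0.6)]
timer [([382, 195, 400, 217], 0.85), ([406, 276, 429, 300], 0.21)]
oil_bottle_mid [([300, 267, 312, 278], 0.58), ([188, 276, 210, 294], 0.19)]
```

```bash
python3 - <<'E'
import cv2
im=cv2.imread('pics/top0.png'); cv2.imwrite('pics/top0c.png',cv2.resize(im[120:320,170:440],(800,593),interpolation=cv2.INTER_CUBIC))
E
```

```text
(no output)
```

View pics/top0c.png

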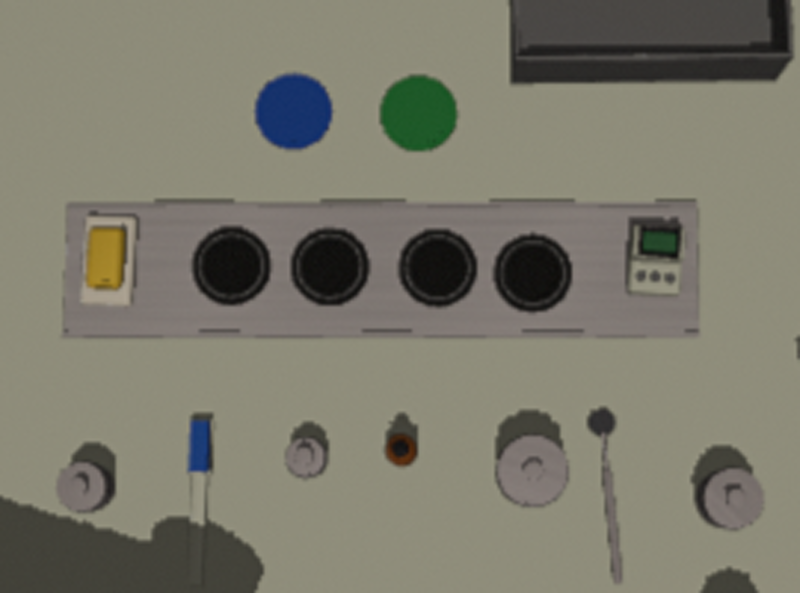

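View pics/scene0.png

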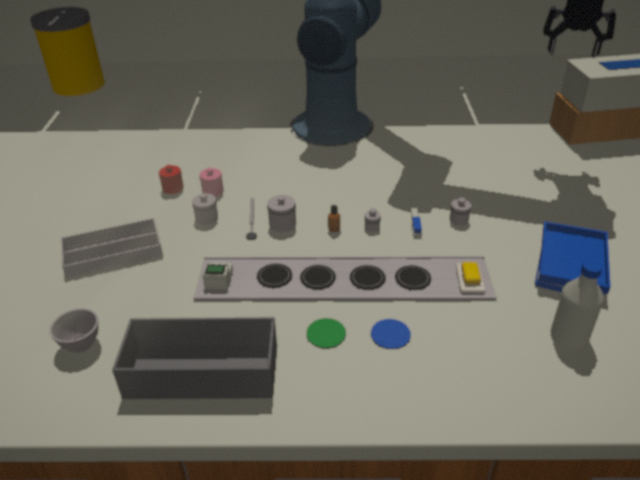

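```bash
cat > h.py <<'E'
import numpy as np, cv2
from scipy.optimize import least_squares
from rig import bot
def proj(k,P):
    T=np.linalg.inv(k['pose']); p=(T[:3,:3]@np.asarray(P,float).T).T+T[:3,3]
    q=(k['intrinsics']@p.T).T; return q[:,:2]/q[:,2:]
def ray(k,uv,z):
    d=k['pose'][:3,:3]@np.linalg.inv(k['intrinsics'])@np.array([uv[0],uv[1],1]); o=k['pose'][:3,3]
    return (o+d*(z-o[2])/d[2])[:2]
A=np.linspace(0,2*np.pi,60)
def circ(x,y,z,d): return np.c_[x+d/2*np.cos(A),y+d/2*np.sin(A),0*A+z]
def cyl(x,y,d,h,z0=0,knob=True):
    P=[circ(x,y,z0,d),circ(x,y,z0+h,d)]
    if knob: P.append(circ(x,y,z0+h+.012,.016))
    return np.vstack(P)
def fitbox(k,r,d,h,z0=0,knob=True):
    def f(p):
        q=proj(k,cyl(*p,d,h,z0,knob)); return np.r_[q.min(0),q.max(0)]-r
    s=least_squares(f,ray(k,((r[0]+r[2])/2,(r[1]+r[3])/2),h/2)); return s.x,s.fun
J=dict(small=(.034,.034),medium=(.042,.042),large=(.051,.05),largest=(.06,.058))
E
python3 - <<'E'
from h import *
im=bot.read_camera('top'); k=bot.calibration('top')
vis=cv2.resize(im[120:320,170:440,::-1],(800,593),interpolation=cv2.INTER_CUBIC); s=800/270
def draw(P,c):
    q=(proj(k,P)+.5-[170,120])*s; cv2.polylines(vis,[q.astype(int)],True,c,1)
for n,(d,h) in J.items():
    for b in bot.boxes_of(f'jar_{n}_center','top'):
        p,f=fitbox(k,np.array(b['rect']),d,h); print(n,b['conf'],np.round(b['rect'],1),p.round(4),f.round(1))
        if b['conf']>.4: draw(circ(*p,h,d),(0,255,0)); draw(circ(*p,0,d),(0,0,255))
for b in bot.boxes_of('oil_bottle_mid','top')[:1]: print('bottle',fitbox(k,np.array(b['rect']),.028,.06,0,False))
for b in bot.boxes_of('mat_a','top'):
    p,f=fitbox(k,np.array(b['rect']),.07,.004,.005,False); print('mat',p.round(4),f.round(1)); draw(circ(*p,.009,.07),(0,255,255))
b=bot.boxes_of('timer','top')[0]['rect']; print('timer',ray(k,((b[0]+b[2])/2,(b[1]+b[3])/2),.03))
cv2.imwrite('pics/v1.png',vis)
E
```

```text
small 0.74 [267.3 197.9 294.1 222.2] [0.6404 0.0631] [ 6.2  4.6 -6.4 -4.6]
small 0.51 [267.  264.  281.3 281.8] [0.4778 0.0805] [-0.1  1.9  0.1 -2. ]
small 0.23 [381.6 194.9 402.9 220.9] [ 0.6419 -0.2266] [ 3.3  5.4 -3.2 -5.5]
medium 0.75 [189.1 276.7 207.1 295.1] [0.4475 0.273 ] [-1.3  0.7  1.3 -0.7]
large 0.87 [404.4 274.4 429.2 298.5] [ 0.4372 -0.2813] [ 0.6  1.8 -0.6 -1.8]
large 0.74 [443.4 326.9 471.2 347.3] [ 0.31   -0.3787] [ 1.2 -0.9 -1.2  0.9]
large 0.73 [263.8 266.2 282.8 282.1] [0.4739 0.0815] [-1.5 -2.5  1.5  2.6]
large 0.71 [406.2 319.7 432.7 341.5] [ 0.3276 -0.2841] [ 1.3 -0.  -1.2  0. ]
large 0.43 [188.  275.  208.2 296.3] [0.4479 0.2718] [-2.3  0.3  2.4 -0.3]
largest 0.64 [335.4 265.7 361.  293.3] [ 0.4573 -0.1071] [ 0.4  1.5 -0.4 -1.6]
bottle (array([ 0.47531583, -0.00155531]), array([-0.99107807, -1.00136489,  1.03807934,  1.04008379]))
mat [ 0.6416 -0.0359] [ 1.7  0.5 -1.7 -0.5]
mat [0.6466 0.1504] [-0.7 -1.7  0.7  1.7]
mat [ 0.7761 -0.0165] [ 0.4 -1.  -0.4  1. ]
mat [0.6455 0.0638] [ 1.  -0.1 -1.1  0.1]
mat [ 0.6452 -0.1186] [ 1.8 -0.2 -1.8  0.2]
mat [0.4445 0.2723] [-5.  -3.1  5.1  3. ]
timer [ 0.64615193 -0.22490992]
```

View pics/v1.png

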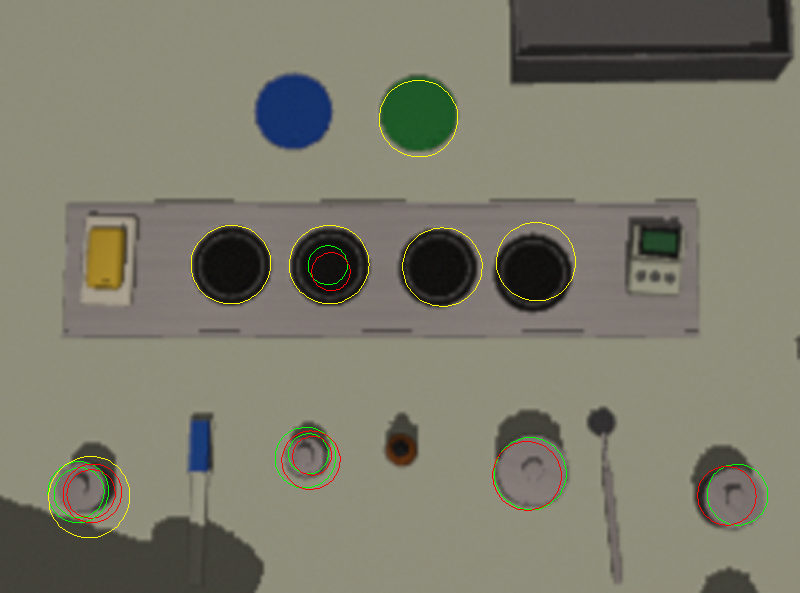

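The crop shows the row of mats at about (231,266), (330,266), (438,268) and (533,272), with the timer on the right. The jars, left to right, are medium (82,487), small (306,455), largest (533,470) and large (735,497). The bottle is at (401,448). Some of the boxes are off, so I'll refine the positions from lid and mat contours while I turn the tool so the jaws open along world x.

```bash
python3 - <<'E'
from h import *
k=bot.calibration('top'); s=800/270
f=lambda u,v:(np.array([u,v])/s+[170,120]-.5)
for n,uv,z in [('matL4',(231,266),.009),('mat3',(330,266),.009),('mat2',(438,268),.009),('mat1',(533,272.5),.009),
 ('medium',(81,487),.042),('small',(306,456),.034),('largest',(533,470),.058),('large',(735,497),.05),('bottle',(401,449),.06),('timer',(656,257),.036)]:
    print(n,ray(k,f(*uv),z).round(4))
E
```

```text
matL4 [0.6452 0.1504]
mat3 [0.6439 0.0633]
mat2 [ 0.6408 -0.0319]
mat1 [ 0.6355 -0.1156]
medium [0.4524 0.2716]
small [0.4759 0.0826]
largest [ 0.4602 -0.1094]
large [ 0.4352 -0.2792]
bottle [0.4793 0.0007]
timer [ 0.6431 -0.2208]
```

>>> {"fn": "arm_command", "kwargs": {"targets": [{"rz": 0.12}, {"rz": 0.12}, {"rz": 0.12}, {"rz": 0.12}, {"rz": 0.12}, {"rz": 0.12}, {"rz": 0.12}, {"rz": 0.12}, {"rz": 0.12}, {"rz": 0.12}, {"rz": 0.12}, {"rz": 0, "jaw": 1}]}}

```text
validation failed for argument at $.ta...
```

>>> {"fn": "arm_command", "kwargs": {"targets": [{"rx": 0, "ry": 0, "rz": 0.12, "dx": 0, "dy": 0, "dz": 0, "jaw": 1}, {"rx": 0, "ry": 0, "rz": 0.12, "dx": 0, "dy": 0, "dz": 0, "jaw": 1}, {"rx": 0, "ry": 0, "rz": 0.12, "dx": 0, "dy": 0, "dz": 0, "jaw": 1}, {"rx": 0, "ry": 0, "rz": 0.12, "dx": 0, "dy": 0, "dz": 0, "jaw": 1}, {"rx": 0, "ry": 0, "rz": 0.12, "dx": 0, "dy": 0, "dz": 0, "jaw": 1}, {"rx": 0, "ry": 0, "rz": 0.12, "dx": 0, "dy": 0, "dz": 0, "jaw": 1}, {"rx": 0, "ry": 0, "rz": 0.12, "dx": 0, "dy": 0, "dz": 0, "jaw": 1}, {"rx": 0, "ry": 0, "rz": 0.12, "dx": 0, "dy": 0, "dz": 0, "jaw": 1}, {"rx": 0, "ry": 0, "rz": 0.12, "dx": 0, "dy": 0, "dz": 0, "jaw": 1}, {"rx": 0, "ry": 0, "rz": 0.12, "dx": 0, "dy": 0, "dz": 0, "jaw": 1}, {"rx": 0, "ry": 0, "rz": 0.12, "dx": 0, "dy": 0, "dz": 0, "jaw": 1}, {"rx": 0, "ry": 0, "rz": 0, "dx": 0, "dy": 0, "dz": 0, "jaw": 1}]}}

```text
time_s: 1.75
tcp_pos: [0.1427, 0.5571, 0.2088]
tcp_rot: [3.142, -0.0, 1.569]
force: [0.7, 0.6, -0.4]
opening: 0.0854
```

>>> {"fn": "arm_command", "kwargs": {"targets": [{"rx": 0, "ry": 0, "rz": 0, "dx": -0.03, "dy": 0.0264, "dz": 0, "jaw": 1}, {"rx": 0, "ry": 0, "rz": 0, "dx": -0.03, "dy": 0.0264, "dz": 0, "jaw": 1}, {"rx": 0, "ry": 0, "rz": 0, "dx": -0.03, "dy": 0.0264, "dz": 0, "jaw": 1}, {"rx": 0, "ry": 0, "rz": 0, "dx": -0.03, "dy": 0.0264, "dz": 0, "jaw": 1}, {"rx": 0, "ry": 0, "rz": 0, "dx": -0.03, "dy": 0.0264, "dz": 0, "jaw": 1}, {"rx": 0, "ry": 0, "rz": 0, "dx": -0.03, "dy": 0.0264, "dz": 0, "jaw": 1}, {"rx": 0, "ry": 0, "rz": 0, "dx": -0.03, "dy": 0.0264, "dz": 0, "jaw": 1}, {"rx": 0, "ry": 0, "rz": 0, "dx": -0.03, "dy": 0.0264, "dz": 0, "jaw": 1}, {"rx": 0, "ry": 0, "rz": 0, "dx": -0.03, "dy": 0.0264, "dz": 0, "jaw": 1}, {"rx": 0, "ry": 0, "rz": 0, "dx": -0.03, "dy": 0.0264, "dz": 0, "jaw": 1}, {"rx": 0, "ry": 0, "rz": 0, "dx": -0.03, "dy": 0.0264, "dz": 0, "jaw": 1}, {"rx": 0, "ry": 0, "rz": 0, "dx": -0.03, "dy": 0.0264, "dz": 0, "jaw": 1}]}}

```text
time_s: 2.75
tcp_pos: [0.4606, 0.1953, 0.209]
tcp_rot: [3.141, -0.0, 1.574]
force: [-0.3, 1.4, 0.7]
opening: 0.0853
```

>>> {"fn": "arm_command", "kwargs": {"targets": [{"rx": 0, "ry": 0, "rz": 0, "dx": -0.038, "dy": 0, "dz": 0, "jaw": 1}, {"rx": 0, "ry": 0, "rz": 0, "dx": -0.038, "dy": 0, "dz": 0, "jaw": 1}, {"rx": 0, "ry": 0, "rz": 0, "dx": -0.038, "dy": 0, "dz": 0, "jaw": 1}, {"rx": 0, "ry": 0, "rz": 0, "dx": -0.038, "dy": 0, "dz": 0, "jaw": 1}, {"rx": 0, "ry": 0, "rz": 0, "dx": -0.038, "dy": 0, "dz": 0, "jaw": 1}, {"rx": 0, "ry": 0, "rz": 0, "dx": -0.038, "dy": 0, "dz": 0, "jaw": 1}, {"rx": 0, "ry": 0, "rz": 0, "dx": -0.038, "dy": 0, "dz": 0, "jaw": 1}, {"rx": 0, "ry": 0, "rz": 0, "dx": -0.038, "dy": 0, "dz": 0, "jaw": 1}, {"rx": 0, "ry": 0, "rz": 0, "dx": 0, "dy": 0, "dz": 0, "jaw": 1}]}}

```text
time_s: 3.5
tcp_pos: [0.4599, -0.1131, 0.2088]
tcp_rot: [3.14, 0.004, 1.566]
force: [0.5, 0.2, -0.3]
opening: 0.0852
```

```bash
python3 - <<'E'
from h import *
k=bot.calibration('wrist'); im=bot.read_camera('wrist'); s=bot.sense(); print(s['tcp_pos'],s['time_s'])
vis=im[:,:,::-1].copy()
for p,z,d,c in [((.460,-.108),.058,.06,(0,255,0)),((.460,-.108),0,.06,(0,0,255)),((.6355,-.1156),.009,.07,(0,255,255)),((.6408,-.0319),.009,.07,(0,255,255)),((.479,0),.06,.028,(255,0,0))]:
    cv2.polylines(vis,[proj(k,circ(*p,z,d)).astype(int)],True,c,1)
cv2.imwrite('pics/w1.png',vis)
E
```

```text
[ 0.45963403 -0.11009642  0.20874371] 3.55
```

View pics/w1.png

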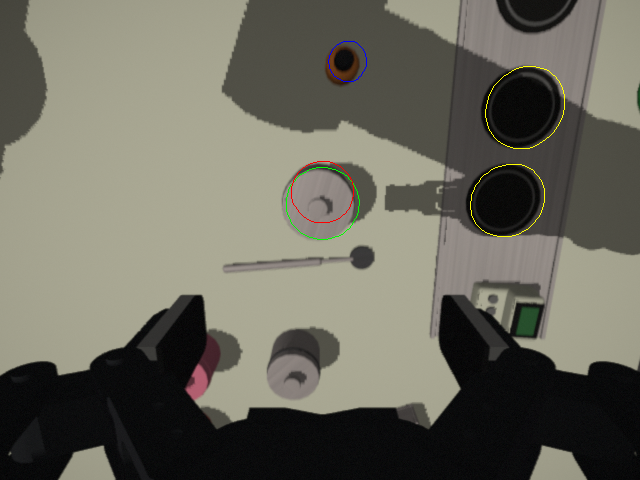

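The overlays match: the largest jar's lid is at (319,202), the two mats at (507,202) and (522,107), and the large jar's lid at (293,374). I'll descend on the largest jar.

```bash
python3 - <<'E'
from h import *
k=bot.calibration('wrist')
for n,uv,z in [('largest',(319.5,202.5),.058),('large',(293,374),.05),('mat1',(507,202),.009),('mat2',(522,107),.009)]: print(n,ray(k,uv,z).round(4))
E
```

```text
largest [ 0.457  -0.1029]
large [ 0.4309 -0.2703]
mat1 [ 0.6345 -0.1123]
mat2 [ 0.6374 -0.0266]
```

>>> {"fn": "arm_command", "kwargs": {"targets": [{"rx": 0, "ry": 0, "rz": 0, "dx": 0.001, "dy": -0.003, "dz": 0.032, "jaw": 1}, {"rx": 0, "ry": 0, "rz": 0, "dx": 0, "dy": 0, "dz": 0.032, "jaw": 1}, {"rx": 0, "ry": 0, "rz": 0, "dx": 0, "dy": 0, "dz": 0.032, "jaw": 1}, {"rx": 0, "ry": 0, "rz": 0, "dx": 0, "dy": 0, "dz": 0.032, "jaw": 1}, {"rx": 0, "ry": 0, "rz": 0, "dx": 0, "dy": 0, "dz": 0.03, "jaw": 1}, {"rx": 0, "ry": 0, "rz": 0, "dx": 0, "dy": 0, "dz": 0.03, "jaw": 1}, {"rx": 0, "ry": 0, "rz": 0, "dx": 0, "dy": 0, "dz": 0, "jaw": 1}, {"rx": 0, "ry": 0, "rz": 0, "dx": 0, "dy": 0, "dz": 0, "jaw": 0.5}, {"rx": 0, "ry": 0, "rz": 0, "dx": 0, "dy": 0, "dz": 0, "jaw": 0.3}, {"rx": 0, "ry": 0, "rz": 0, "dx": 0, "dy": 0, "dz": 0, "jaw": 0.2}, {"rx": 0, "ry": 0, "rz": 0, "dx": 0, "dy": 0, "dz": 0, "jaw": 0.2}, {"rx": 0, "ry": 0, "rz": 0, "dx": 0, "dy": 0, "dz": 0, "jaw": 0.2}]}}

```text
time_s: 4.55
tcp_pos: [0.4582, -0.1061, 0.0232]
tcp_rot: [3.138, 0.001, 1.572]
force: [-2.0, 2.5, 5.5]
opening: 0.0566
```

>>> {"fn": "arm_command", "kwargs": {"targets": [{"rx": 0, "ry": 0, "rz": 0, "dx": 0, "dy": 0, "dz": 0, "jaw": 0.2}, {"rx": 0, "ry": 0, "rz": 0, "dx": 0, "dy": 0, "dz": 0, "jaw": 0.2}, {"rx": 0, "ry": 0, "rz": 0, "dx": 0, "dy": 0, "dz": -0.005, "jaw": 0.2}, {"rx": 0, "ry": 0, "rz": 0, "dx": 0, "dy": 0, "dz": -0.01, "jaw": 0.2}, {"rx": 0, "ry": 0, "rz": 0, "dx": 0, "dy": 0, "dz": -0.01, "jaw": 0.2}, {"rx": 0, "ry": 0, "rz": 0, "dx": 0, "dy": 0, "dz": 0, "jaw": 0.2}]}}

```text
time_s: 5.05
tcp_pos: [0.4589, -0.1068, 0.0486]
tcp_rot: [3.137, 0.002, 1.571]
force: [0.8, 0.7, -2.7]
opening: 0.0571
```

```bash
python3 - <<'E'
from h import *
for i in range(3):
    im=bot.read_camera('wrist'); s=bot.sense(); print(s['tcp_pos'].round(4),s['opening'],s['force'].round(1))
cv2.imwrite('pics/w2.png',im[:,:,::-1])
E
```

```text
[ 0.4585 -0.1067  0.0476] 0.056878584426705514 [ 0.3  0.1 -1.6]
[ 0.4577 -0.1064  0.0468] 0.05702889477087562 [ 0.7 -0.3 -1.8]
[ 0.457  -0.1061  0.0461] 0.05705542912562981 [-0.4 -1.1 -2.1]
```

View pics/w2.png

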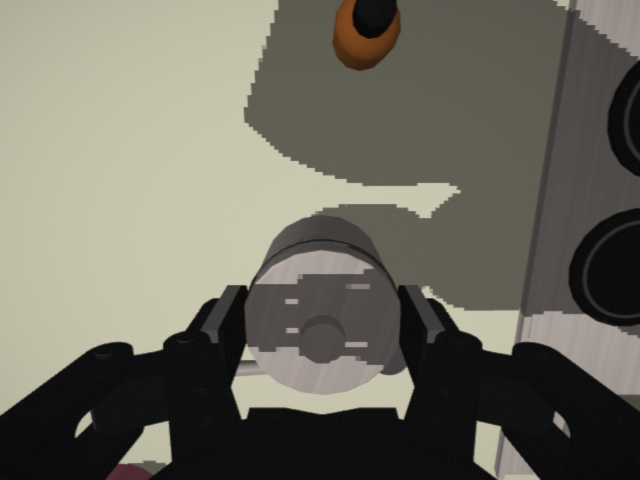

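Firmly held and upright. I'll carry it to mat 1, at about (0.636, -0.114).

>>> {"fn": "arm_command", "kwargs": {"targets": [{"rx": 0, "ry": 0, "rz": 0, "dx": 0, "dy": 0, "dz": -0.03, "jaw": 0.2}, {"rx": 0, "ry": 0, "rz": 0, "dx": 0, "dy": 0.018, "dz": -0.03, "jaw": 0.2}, {"rx": 0, "ry": 0, "rz": 0, "dx": -0.002, "dy": 0.032, "dz": 0, "jaw": 0.2}, {"rx": 0, "ry": 0, "rz": 0, "dx": -0.002, "dy": 0.032, "dz": 0, "jaw": 0.2}, {"rx": 0, "ry": 0, "rz": 0, "dx": -0.002, "dy": 0.032, "dz": 0, "jaw": 0.2}, {"rx": 0, "ry": 0, "rz": 0, "dx": -0.002, "dy": 0.032, "dz": 0, "jaw": 0.2}, {"rx": 0, "ry": 0, "rz": 0, "dx": 0, "dy": 0.032, "dz": 0, "jaw": 0.2}, {"rx": 0, "ry": 0, "rz": 0, "dx": 0, "dy": 0, "dz": 0.02, "jaw": 0.2}, {"rx": 0, "ry": 0, "rz": 0, "dx": 0, "dy": 0, "dz": 0.02, "jaw": 0.2}, {"rx": 0, "ry": 0, "rz": 0, "dx": 0, "dy": 0, "dz": 0.02, "jaw": 0.2}, {"rx": 0, "ry": 0, "rz": 0, "dx": 0, "dy": 0, "dz": 0, "jaw": 0.2}, {"rx": 0, "ry": 0, "rz": 0, "dx": 0, "dy": 0, "dz": 0, "jaw": 0.2}]}}

```text
time_s: 6.2
tcp_pos: [0.6324, -0.1133, 0.0436]
tcp_rot: [-3.137, -0.001, 1.571]
force: [-0.5, -0.8, -2.6]
opening: 0.0569
```

```bash
python3 - <<'E'
from h import *
im=bot.read_camera('wrist'); s=bot.sense(); print(s['tcp_pos'].round(4),s['opening'],s['force'].round(1))
im2=bot.read_camera('scene')[200:360,150:520]
cv2.imwrite('pics/w3.png',np.vstack([cv2.resize(im,(440,330))[:,:,::-1],cv2.resize(im2,(440,190))[:,:,::-1]]))
E
```

```text
[ 0.6339 -0.1138  0.0454] 0.05684922786311966 [ 1.  -1.2 -1.3]
```

View pics/w3.png

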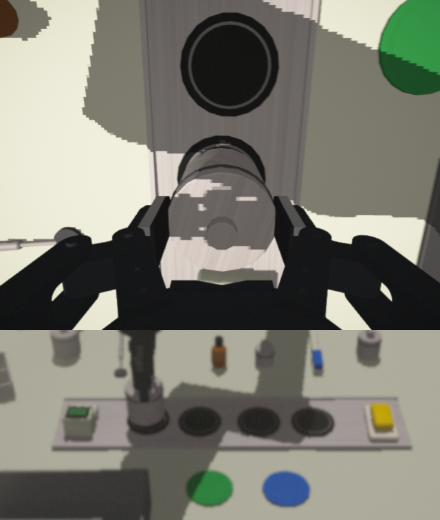

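>>> {"fn": "arm_command", "kwargs": {"targets": [{"rx": 0, "ry": 0, "rz": 0, "dx": 0, "dy": 0.001, "dz": 0.006, "jaw": 0.2}, {"rx": 0, "ry": 0, "rz": 0, "dx": 0, "dy": 0, "dz": 0.004, "jaw": 0.2}, {"rx": 0, "ry": 0, "rz": 0, "dx": 0, "dy": 0, "dz": 0, "jaw": 0.2}, {"rx": 0, "ry": 0, "rz": 0, "dx": 0, "dy": 0, "dz": 0, "jaw": 0.2}]}}

```text
time_s: 6.63
tcp_pos: [0.6353, -0.1139, 0.0358]
tcp_rot: [-3.141, -0.0, 1.571]
force: [-0.3, -0.3, -1.6]
opening: 0.0566
```

>>> {"fn": "arm_command", "kwargs": {"targets": [{"rx": 0, "ry": 0, "rz": 0, "dx": 0, "dy": 0, "dz": 0.002, "jaw": 0.2}, {"rx": 0, "ry": 0, "rz": 0, "dx": 0, "dy": 0, "dz": 0.001, "jaw": 0.2}, {"rx": 0, "ry": 0, "rz": 0, "dx": 0, "dy": 0, "dz": 0, "jaw": 0.2}, {"rx": 0, "ry": 0, "rz": 0, "dx": 0, "dy": 0, "dz": 0, "jaw": 0.2}]}}

```text
time_s: 6.97
tcp_pos: [0.6354, -0.1139, 0.0327]
tcp_rot: [-3.141, -0.0, 1.571]
force: [0.4, 0.1, -3.2]
opening: 0.0573
```

>>> {"fn": "arm_command", "kwargs": {"targets": [{"rx": 0, "ry": 0, "rz": 0, "dx": 0, "dy": 0, "dz": 0.001, "jaw": 0.2}, {"rx": 0, "ry": 0, "rz": 0, "dx": 0, "dy": 0, "dz": 0.001, "jaw": 0.2}, {"rx": 0, "ry": 0, "rz": 0, "dx": 0, "dy": 0, "dz": 0, "jaw": 0.2}]}}

```text
time_s: 7.22
tcp_pos: [0.6356, -0.114, 0.0323]
tcp_rot: [3.141, 0.0, 1.571]
force: [-4.2, 1.6, 7.0]
opening: 0.0572
```

Contact. I'll release, rise and head for the large jar.

>>> {"fn": "arm_command", "kwargs": {"targets": [{"rx": 0, "ry": 0, "rz": 0, "dx": 0, "dy": 0, "dz": 0, "jaw": 0.8}, {"rx": 0, "ry": 0, "rz": 0, "dx": 0, "dy": 0, "dz": 0, "jaw": 1}, {"rx": 0, "ry": 0, "rz": 0, "dx": 0, "dy": 0, "dz": 0, "jaw": 1}, {"rx": 0, "ry": 0, "rz": 0, "dx": 0, "dy": 0, "dz": 0, "jaw": 1}, {"rx": 0, "ry": 0, "rz": 0, "dx": 0, "dy": 0, "dz": 0, "jaw": 1}, {"rx": 0, "ry": 0, "rz": 0, "dx": 0, "dy": 0, "dz": -0.02, "jaw": 1}, {"rx": 0, "ry": 0, "rz": 0, "dx": 0, "dy": 0, "dz": -0.035, "jaw": 1}, {"rx": 0, "ry": 0, "rz": 0, "dx": 0, "dy": 0, "dz": -0.035, "jaw": 1}, {"rx": 0, "ry": 0, "rz": 0, "dx": 0, "dy": 0, "dz": -0.035, "jaw": 1}, {"rx": 0, "ry": 0, "rz": 0, "dx": 0, "dy": 0, "dz": -0.035, "jaw": 1}]}}

```text
time_s: 8.05
tcp_pos: [0.6352, -0.1139, 0.1922]
tcp_rot: [-3.141, -0.0, 1.571]
force: [0.7, 0.9, 0.9]
opening: 0.0855
```

>>> {"fn": "arm_command", "kwargs": {"targets": [{"rx": 0, "ry": 0, "rz": 0, "dx": -0.02, "dy": -0.025, "dz": 0, "jaw": 1}, {"rx": 0, "ry": 0, "rz": 0, "dx": -0.02, "dy": -0.025, "dz": 0, "jaw": 1}, {"rx": 0, "ry": 0, "rz": 0, "dx": -0.02, "dy": -0.025, "dz": 0, "jaw": 1}, {"rx": 0, "ry": 0, "rz": 0, "dx": -0.02, "dy": -0.025, "dz": 0, "jaw": 1}, {"rx": 0, "ry": 0, "rz": 0, "dx": -0.02, "dy": -0.025, "dz": 0, "jaw": 1}, {"rx": 0, "ry": 0, "rz": 0, "dx": -0.02, "dy": -0.025, "dz": 0, "jaw": 1}, {"rx": 0, "ry": 0, "rz": 0, "dx": -0.02, "dy": -0.025, "dz": 0, "jaw": 1}, {"rx": 0, "ry": 0, "rz": 0, "dx": -0.02, "dy": -0.025, "dz": 0, "jaw": 1}, {"rx": 0, "ry": 0, "rz": 0, "dx": 0, "dy": -0.002, "dz": 0, "jaw": 1}, {"rx": 0, "ry": 0, "rz": 0, "dx": 0, "dy": 0, "dz": 0, "jaw": 1}, {"rx": 0, "ry": 0, "rz": 0, "dx": 0, "dy": 0, "dz": 0, "jaw": 1}]}}

```text
time_s: 8.97
tcp_pos: [0.4338, -0.2739, 0.1908]
tcp_rot: [3.141, -0.0, 1.57]
force: [-0.3, -1.0, 0.2]
opening: 0.0853
```

```bash
python3 - <<'E'
from h import *
k=bot.calibration('wrist'); im=bot.read_camera('wrist'); s=bot.sense(); print(s['tcp_pos'].round(4),s['time_s'])
vis=im[:,:,::-1].copy()
for p,z,d,c in [((.433,-.275),.05,.051,(0,255,0)),((.433,-.275),0,.051,(0,0,255)),((.6355,-.114),.067,.06,(0,255,0)),((.6355,-.114),.009,.07,(0,255,255)),((.639,-.029),.009,.07,(0,255,255))]:
    cv2.polylines(vis,[proj(k,circ(*p,z,d)).astype(int)],True,c,1)
cv2.imwrite('pics/w4.png',vis)
E
```

```text
[ 0.4342 -0.2736  0.1907] 9.0167
```

View pics/w4.png

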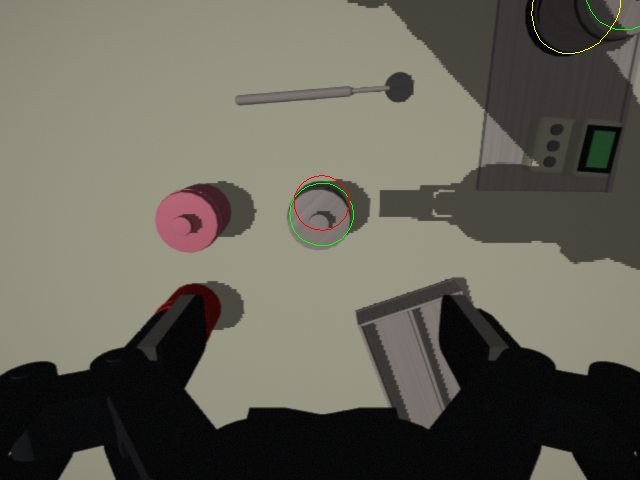

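The large jar's lid is at (319,216), about 2 mm from the overlay. The pink jar stands 80 mm clear. I'll descend and grip.

>>> {"fn": "arm_command", "kwargs": {"targets": [{"rx": 0, "ry": 0, "rz": 0, "dx": -0.003, "dy": -0.003, "dz": 0.03, "jaw": 1}, {"rx": 0, "ry": 0, "rz": 0, "dx": 0, "dy": 0, "dz": 0.03, "jaw": 1}, {"rx": 0, "ry": 0, "rz": 0, "dx": 0, "dy": 0, "dz": 0.03, "jaw": 1}, {"rx": 0, "ry": 0, "rz": 0, "dx": 0, "dy": 0, "dz": 0.03, "jaw": 1}, {"rx": 0, "ry": 0, "rz": 0, "dx": 0, "dy": 0, "dz": 0.03, "jaw": 1}, {"rx": 0, "ry": 0, "rz": 0, "dx": 0, "dy": 0, "dz": 0.023, "jaw": 1}, {"rx": 0, "ry": 0, "rz": 0, "dx": 0, "dy": 0, "dz": 0, "jaw": 1}, {"rx": 0, "ry": 0, "rz": 0, "dx": 0, "dy": 0, "dz": 0, "jaw": 0.5}, {"rx": 0, "ry": 0, "rz": 0, "dx": 0, "dy": 0, "dz": 0, "jaw": 0.3}, {"rx": 0, "ry": 0, "rz": 0, "dx": 0, "dy": 0, "dz": 0, "jaw": 0.2}, {"rx": 0, "ry": 0, "rz": 0, "dx": 0, "dy": 0, "dz": 0, "jaw": 0.2}, {"rx": 0, "ry": 0, "rz": 0, "dx": 0, "dy": 0, "dz": 0, "jaw": 0.2}]}}

```text
time_s: 10.02
tcp_pos: [0.4325, -0.2781, 0.0204]
tcp_rot: [3.138, 0.002, 1.571]
force: [-0.6, 1.2, 6.0]
opening: 0.0474
```

>>> {"fn": "arm_command", "kwargs": {"targets": [{"rx": 0, "ry": 0, "rz": 0, "dx": 0, "dy": 0, "dz": 0, "jaw": 0.15}, {"rx": 0, "ry": 0, "rz": 0, "dx": 0, "dy": 0, "dz": 0, "jaw": 0.15}, {"rx": 0, "ry": 0, "rz": 0, "dx": 0, "dy": 0, "dz": 0, "jaw": 0.15}]}}

```text
time_s: 10.27
tcp_pos: [0.4325, -0.2781, 0.0204]
tcp_rot: [3.138, 0.002, 1.571]
force: [-1.0, 1.1, 5.4]
opening: 0.0476
```

>>> {"fn": "arm_command", "kwargs": {"targets": [{"rx": 0, "ry": 0, "rz": 0, "dx": 0, "dy": 0, "dz": -0.01, "jaw": 0.15}, {"rx": 0, "ry": 0, "rz": 0, "dx": 0, "dy": 0, "dz": -0.03, "jaw": 0.15}, {"rx": 0, "ry": 0, "rz": 0, "dx": 0, "dy": 0, "dz": -0.03, "jaw": 0.15}, {"rx": 0, "ry": 0, "rz": 0, "dx": 0, "dy": 0, "dz": -0.03, "jaw": 0.15}, {"rx": 0, "ry": 0, "rz": 0, "dx": 0, "dy": 0, "dz": -0.03, "jaw": 0.15}, {"rx": 0, "ry": 0, "rz": 0, "dx": 0.027, "dy": 0.023, "dz": 0, "jaw": 0.15}, {"rx": 0, "ry": 0, "rz": 0, "dx": 0.027, "dy": 0.023, "dz": 0, "jaw": 0.15}, {"rx": 0, "ry": 0, "rz": 0, "dx": 0.027, "dy": 0.023, "dz": 0, "jaw": 0.15}, {"rx": 0, "ry": 0, "rz": 0, "dx": 0.027, "dy": 0.023, "dz": 0, "jaw": 0.15}, {"rx": 0, "ry": 0, "rz": 0, "dx": 0.027, "dy": 0.023, "dz": 0, "jaw": 0.15}, {"rx": 0, "ry": 0, "rz": 0, "dx": 0.027, "dy": 0.023, "dz": 0, "jaw": 0.15}, {"rx": 0, "ry": 0, "rz": 0, "dx": 0.027, "dy": 0.023, "dz": 0, "jaw": 0.15}]}}

```text
time_s: 11.27
tcp_pos: [0.5929, -0.0865, 0.1497]
tcp_rot: [3.139, 0.001, 1.571]
force: [-0.4, -0.2, -1.2]
opening: 0.0475
```

>>> {"fn": "arm_command", "kwargs": {"targets": [{"rx": 0, "ry": 0, "rz": 0, "dx": 0.03, "dy": 0.023, "dz": 0, "jaw": 0.15}, {"rx": 0, "ry": 0, "rz": 0, "dx": 0.03, "dy": 0.022, "dz": 0, "jaw": 0.15}, {"rx": 0, "ry": 0, "rz": 0, "dx": 0, "dy": 0, "dz": 0, "jaw": 0.15}, {"rx": 0, "ry": 0, "rz": 0, "dx": 0, "dy": 0, "dz": 0, "jaw": 0.15}, {"rx": 0, "ry": 0, "rz": 0, "dx": 0, "dy": 0, "dz": 0, "jaw": 0.15}]}}

```text
time_s: 11.68
tcp_pos: [0.6366, -0.028, 0.1487]
tcp_rot: [3.141, 0.001, 1.571]
force: [-0.8, -0.5, -1.3]
opening: 0.0473
```

```bash
python3 - <<'E'
from h import *
k=bot.calibration('wrist'); im=bot.read_camera('wrist'); s=bot.sense(); print(s['tcp_pos'].round(4),s['time_s'],s['opening'],s['force'].round(1))
vis=im[:,:,::-1].copy()
for p,z,d,c in [((.639,-.029),.009,.07,(0,255,255)),((.6435,.0635),.009,.07,(0,255,255)),((.6452,.1504),.009,.07,(0,255,255))]:
    cv2.polylines(vis,[proj(k,circ(*p,z,d)).astype(int)],True,c,1)
cv2.imwrite('pics/w5.png',vis)
E
```

```text
[ 0.6362 -0.0286  0.1486] 11.7333 0.047632548163406827 [-0.4  0.4 -1.3]
```

View pics/w5.png

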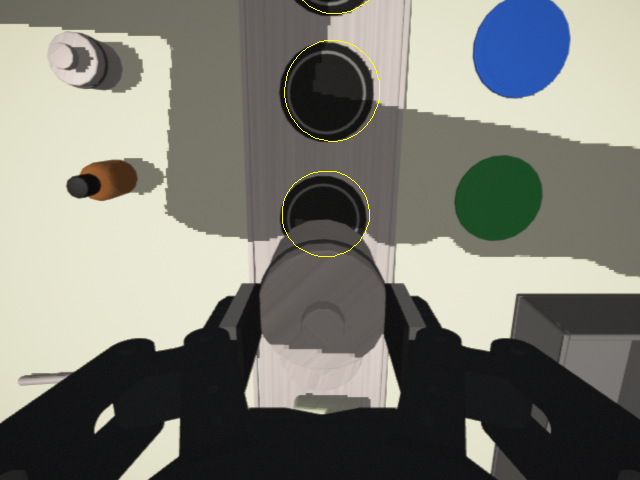

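>>> {"fn": "arm_command", "kwargs": {"targets": [{"rx": 0, "ry": 0, "rz": 0, "dx": -0.003, "dy": 0, "dz": 0.03, "jaw": 0.15}, {"rx": 0, "ry": 0, "rz": 0, "dx": 0, "dy": 0, "dz": 0.03, "jaw": 0.15}, {"rx": 0, "ry": 0, "rz": 0, "dx": 0, "dy": 0, "dz": 0.03, "jaw": 0.15}, {"rx": 0, "ry": 0, "rz": 0, "dx": 0, "dy": 0, "dz": 0.015, "jaw": 0.15}, {"rx": 0, "ry": 0, "rz": 0, "dx": 0, "dy": 0, "dz": 0.008, "jaw": 0.15}, {"rx": 0, "ry": 0, "rz": 0, "dx": 0, "dy": 0, "dz": 0.003, "jaw": 0.15}, {"rx": 0, "ry": 0, "rz": 0, "dx": 0, "dy": 0, "dz": 0.001, "jaw": 0.15}, {"rx": 0, "ry": 0, "rz": 0, "dx": 0, "dy": 0, "dz": 0, "jaw": 0.15}, {"rx": 0, "ry": 0, "rz": 0, "dx": 0, "dy": 0, "dz": 0, "jaw": 0.15}]}}

```text
time_s: 12.48
tcp_pos: [0.6379, -0.0314, 0.0325]
tcp_rot: [3.138, 0.0, 1.57]
force: [-0.8, 0.8, -1.5]
opening: 0.047
```

>>> {"fn": "arm_command", "kwargs": {"targets": [{"rx": 0, "ry": 0, "rz": 0, "dx": 0, "dy": 0, "dz": 0.0015, "jaw": 0.15}, {"rx": 0, "ry": 0, "rz": 0, "dx": 0, "dy": 0, "dz": 0.001, "jaw": 0.15}, {"rx": 0, "ry": 0, "rz": 0, "dx": 0, "dy": 0, "dz": 0.001, "jaw": 0.15}, {"rx": 0, "ry": 0, "rz": 0, "dx": 0, "dy": 0, "dz": 0, "jaw": 0.15}, {"rx": 0, "ry": 0, "rz": 0, "dx": 0, "dy": 0, "dz": 0, "jaw": 0.15}]}}

```text
time_s: 12.9
tcp_pos: [0.6376, -0.031, 0.0294]
tcp_rot: [3.139, 0.0, 1.571]
force: [-2.9, -0.0, 7.9]
opening: 0.0477
```

>>> {"fn": "arm_command", "kwargs": {"targets": [{"rx": 0, "ry": 0, "rz": 0, "dx": 0, "dy": 0, "dz": 0, "jaw": 0.8}, {"rx": 0, "ry": 0, "rz": 0, "dx": 0, "dy": 0, "dz": 0, "jaw": 1}, {"rx": 0, "ry": 0, "rz": 0, "dx": 0, "dy": 0, "dz": 0, "jaw": 1}, {"rx": 0, "ry": 0, "rz": 0, "dx": 0, "dy": 0, "dz": 0, "jaw": 1}, {"rx": 0, "ry": 0, "rz": 0, "dx": 0, "dy": 0, "dz": 0, "jaw": 1}, {"rx": 0, "ry": 0, "rz": 0, "dx": 0, "dy": 0, "dz": -0.02, "jaw": 1}, {"rx": 0, "ry": 0, "rz": 0, "dx": 0, "dy": 0, "dz": -0.035, "jaw": 1}, {"rx": 0, "ry": 0, "rz": 0, "dx": 0, "dy": 0, "dz": -0.035, "jaw": 1}, {"rx": 0, "ry": 0, "rz": 0, "dx": 0, "dy": 0, "dz": -0.035, "jaw": 1}, {"rx": 0, "ry": 0, "rz": 0, "dx": 0, "dy": 0, "dz": -0.035, "jaw": 1}]}}

```text
time_s: 13.73
tcp_pos: [0.6361, -0.0309, 0.1886]
tcp_rot: [-3.141, -0.0, 1.571]
force: [1.1, 0.3, -0.1]
opening: 0.0853
```

>>> {"fn": "arm_command", "kwargs": {"targets": [{"rx": 0, "ry": 0, "rz": 0, "dx": 0.0303, "dy": -0.0188, "dz": 0, "jaw": 1}, {"rx": 0, "ry": 0, "rz": 0, "dx": 0.0303, "dy": -0.0188, "dz": 0, "jaw": 1}, {"rx": 0, "ry": 0, "rz": 0, "dx": 0.0303, "dy": -0.0188, "dz": 0, "jaw": 1}, {"rx": 0, "ry": 0, "rz": 0, "dx": 0.0303, "dy": -0.0188, "dz": 0, "jaw": 1}, {"rx": 0, "ry": 0, "rz": 0, "dx": 0.0303, "dy": -0.0188, "dz": 0, "jaw": 1}, {"rx": 0, "ry": 0, "rz": 0, "dx": 0.0303, "dy": -0.0188, "dz": 0, "jaw": 1}, {"rx": 0, "ry": 0, "rz": 0, "dx": 0.0303, "dy": -0.0188, "dz": 0, "jaw": 1}, {"rx": 0, "ry": 0, "rz": 0, "dx": 0.0303, "dy": -0.0188, "dz": 0, "jaw": 1}, {"rx": 0, "ry": 0, "rz": 0, "dx": 0.0303, "dy": -0.0188, "dz": 0, "jaw": 1}, {"rx": 0, "ry": 0, "rz": 0, "dx": 0.0303, "dy": -0.0188, "dz": 0, "jaw": 1}, {"rx": 0, "ry": 0, "rz": 0, "dx": 0, "dy": 0, "dz": 0, "jaw": 1}, {"rx": 0, "ry": 0, "rz": 0, "dx": 0, "dy": 0, "dz": 0, "jaw": 1}]}}

```text
time_s: 14.73
tcp_pos: [0.4474, 0.2734, 0.1872]
tcp_rot: [3.142, 0.0, 1.575]
force: [0.3, -0.4, 0.2]
opening: 0.0854
```

```bash
python3 - <<'E'
from h import *
k=bot.calibration('wrist'); im=bot.read_camera('wrist'); s=bot.sense(); print(s['tcp_pos'].round(4),s['time_s'])
vis=im[:,:,::-1].copy()
for p,z,d,c in [((.450,.272),.042,.042,(0,255,0)),((.45,.272),0,.042,(0,0,255)),((.6452,.1504),.009,.07,(0,255,255))]:
    cv2.polylines(vis,[proj(k,circ(*p,z,d)).astype(int)],True,c,1)
cv2.imwrite('pics/w6.png',vis)
E
```

```text
[0.4483 0.2724 0.1872] 14.7833
```

View pics/w6.png

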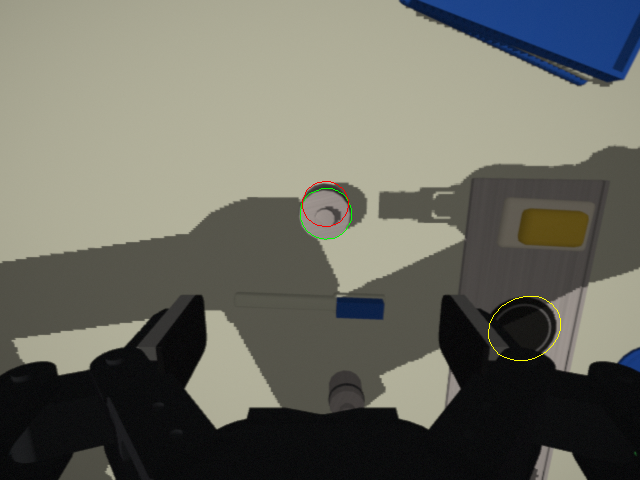

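The medium jar's lid is at (325,213), on the overlay. I'll grip it.

>>> {"fn": "arm_command", "kwargs": {"targets": [{"rx": 0, "ry": 0, "rz": 0, "dx": 0, "dy": 0.001, "dz": 0.03, "jaw": 1}, {"rx": 0, "ry": 0, "rz": 0, "dx": 0, "dy": 0, "dz": 0.03, "jaw": 1}, {"rx": 0, "ry": 0, "rz": 0, "dx": 0, "dy": 0, "dz": 0.03, "jaw": 1}, {"rx": 0, "ry": 0, "rz": 0, "dx": 0, "dy": 0, "dz": 0.03, "jaw": 1}, {"rx": 0, "ry": 0, "rz": 0, "dx": 0, "dy": 0, "dz": 0.03, "jaw": 1}, {"rx": 0, "ry": 0, "rz": 0, "dx": 0, "dy": 0, "dz": 0.024, "jaw": 1}, {"rx": 0, "ry": 0, "rz": 0, "dx": 0, "dy": 0, "dz": 0, "jaw": 1}, {"rx": 0, "ry": 0, "rz": 0, "dx": 0, "dy": 0, "dz": 0, "jaw": 0.5}, {"rx": 0, "ry": 0, "rz": 0, "dx": 0, "dy": 0, "dz": 0, "jaw": 0.3}, {"rx": 0, "ry": 0, "rz": 0, "dx": 0, "dy": 0, "dz": 0, "jaw": 0.1}, {"rx": 0, "ry": 0, "rz": 0, "dx": 0, "dy": 0, "dz": 0, "jaw": 0.1}, {"rx": 0, "ry": 0, "rz": 0, "dx": 0, "dy": 0, "dz": 0, "jaw": 0.1}]}}

```text
time_s: 15.78
tcp_pos: [0.4515, 0.2727, 0.0158]
tcp_rot: [3.138, -0.001, 1.571]
force: [-1.5, -1.4, 9.0]
opening: 0.0373
```

>>> {"fn": "arm_command", "kwargs": {"targets": [{"rx": 0, "ry": 0, "rz": 0, "dx": 0, "dy": 0, "dz": 0, "jaw": 0.1}, {"rx": 0, "ry": 0, "rz": 0, "dx": 0, "dy": 0, "dz": 0, "jaw": 0.1}, {"rx": 0, "ry": 0, "rz": 0, "dx": 0, "dy": 0, "dz": 0, "jaw": 0.1}]}}

```text
time_s: 16.03
tcp_pos: [0.4515, 0.2727, 0.0159]
tcp_rot: [3.137, -0.001, 1.571]
force: [-1.2, -1.8, 8.3]
opening: 0.0374
```

>>> {"fn": "arm_command", "kwargs": {"targets": [{"rx": 0, "ry": 0, "rz": 0, "dx": 0, "dy": 0, "dz": -0.01, "jaw": 0.1}, {"rx": 0, "ry": 0, "rz": 0, "dx": 0, "dy": 0, "dz": -0.03, "jaw": 0.1}, {"rx": 0, "ry": 0, "rz": 0, "dx": 0, "dy": 0, "dz": -0.03, "jaw": 0.1}, {"rx": 0, "ry": 0, "rz": 0, "dx": 0, "dy": 0, "dz": -0.03, "jaw": 0.1}, {"rx": 0, "ry": 0, "rz": 0, "dx": 0, "dy": 0, "dz": -0.03, "jaw": 0.1}, {"rx": 0, "ry": 0, "rz": 0, "dx": -0.0262, "dy": 0.0237, "dz": 0, "jaw": 0.1}, {"rx": 0, "ry": 0, "rz": 0, "dx": -0.0262, "dy": 0.0237, "dz": 0, "jaw": 0.1}, {"rx": 0, "ry": 0, "rz": 0, "dx": -0.0262, "dy": 0.0237, "dz": 0, "jaw": 0.1}, {"rx": 0, "ry": 0, "rz": 0, "dx": -0.0262, "dy": 0.0237, "dz": 0, "jaw": 0.1}, {"rx": 0, "ry": 0, "rz": 0, "dx": -0.0262, "dy": 0.0237, "dz": 0, "jaw": 0.1}, {"rx": 0, "ry": 0, "rz": 0, "dx": -0.0262, "dy": 0.0237, "dz": 0, "jaw": 0.1}, {"rx": 0, "ry": 0, "rz": 0, "dx": -0.0262, "dy": 0.0237, "dz": 0, "jaw": 0.1}]}}

```text
time_s: 17.03
tcp_pos: [0.6166, 0.0873, 0.1447]
tcp_rot: [3.14, -0.0, 1.571]
force: [0.6, 0.1, -0.2]
opening: 0.037
```

>>> {"fn": "arm_command", "kwargs": {"targets": [{"rx": 0, "ry": 0, "rz": 0, "dx": -0.0262, "dy": 0.0237, "dz": 0, "jaw": 0.1}, {"rx": 0, "ry": 0, "rz": 0, "dx": 0, "dy": 0, "dz": 0, "jaw": 0.1}, {"rx": 0, "ry": 0, "rz": 0, "dx": 0, "dy": 0, "dz": 0, "jaw": 0.1}, {"rx": 0, "ry": 0, "rz": 0, "dx": 0, "dy": 0, "dz": 0, "jaw": 0.1}]}}

```text
time_s: 17.37
tcp_pos: [0.6389, 0.0626, 0.1439]
tcp_rot: [3.141, -0.001, 1.57]
force: [-0.6, -0.4, -0.6]
opening: 0.0372
```

```bash
python3 - <<'E'
from h import *
k=bot.calibration('wrist'); im=bot.read_camera('wrist'); s=bot.sense(); print(s['tcp_pos'].round(4),s['time_s'],s['opening'],s['force'].round(1))
vis=im[:,:,::-1].copy()
for p,z,d,c in [((.641,.0633),.009,.07,(0,255,255)),((.6452,.1504),.009,.07,(0,255,255))]:
    cv2.polylines(vis,[proj(k,circ(*p,z,d)).astype(int)],True,c,1)
cv2.imwrite('pics/w7.png',vis)
E
```

```text
[0.6385 0.0632 0.1438] 17.4167 0.03720093635345898 [ 0.4  0.2 -1.1]
```

View pics/w7.png

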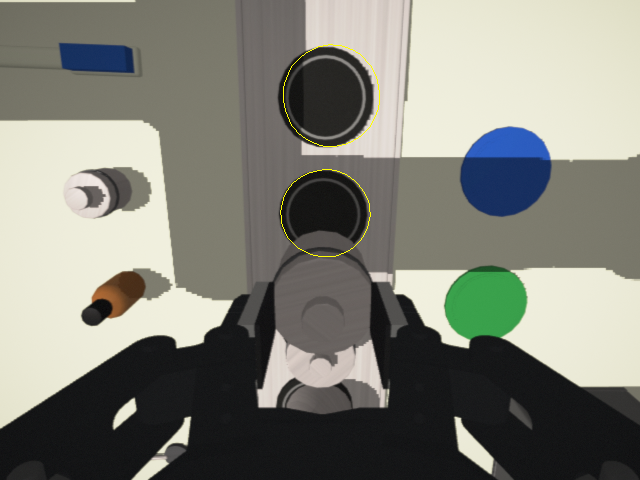

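>>> {"fn": "arm_command", "kwargs": {"targets": [{"rx": 0, "ry": 0, "rz": 0, "dx": 0, "dy": 0.001, "dz": 0.03, "jaw": 0.1}, {"rx": 0, "ry": 0, "rz": 0, "dx": 0, "dy": 0, "dz": 0.03, "jaw": 0.1}, {"rx": 0, "ry": 0, "rz": 0, "dx": 0, "dy": 0, "dz": 0.03, "jaw": 0.1}, {"rx": 0, "ry": 0, "rz": 0, "dx": 0, "dy": 0, "dz": 0.015, "jaw": 0.1}, {"rx": 0, "ry": 0, "rz": 0, "dx": 0, "dy": 0, "dz": 0.008, "jaw": 0.1}, {"rx": 0, "ry": 0, "rz": 0, "dx": 0, "dy": 0, "dz": 0.003, "jaw": 0.1}, {"rx": 0, "ry": 0, "rz": 0, "dx": 0, "dy": 0, "dz": 0.001, "jaw": 0.1}, {"rx": 0, "ry": 0, "rz": 0, "dx": 0, "dy": 0, "dz": 0, "jaw": 0.1}, {"rx": 0, "ry": 0, "rz": 0, "dx": 0, "dy": 0, "dz": 0, "jaw": 0.1}]}}

```text
time_s: 18.17
tcp_pos: [0.6415, 0.0627, 0.028]
tcp_rot: [3.138, -0.0, 1.571]
force: [0.4, 0.6, -0.5]
opening: 0.0377
```

>>> {"fn": "arm_command", "kwargs": {"targets": [{"rx": 0, "ry": 0, "rz": 0, "dx": 0, "dy": 0, "dz": 0.001, "jaw": 0.1}, {"rx": 0, "ry": 0, "rz": 0, "dx": 0, "dy": 0, "dz": 0.001, "jaw": 0.1}, {"rx": 0, "ry": 0, "rz": 0, "dx": 0, "dy": 0, "dz": 0.001, "jaw": 0.1}, {"rx": 0, "ry": 0, "rz": 0, "dx": 0, "dy": 0, "dz": 0, "jaw": 0.1}, {"rx": 0, "ry": 0, "rz": 0, "dx": 0, "dy": 0, "dz": 0, "jaw": 0.1}]}}

```text
time_s: 18.58
tcp_pos: [0.641, 0.0624, 0.0249]
tcp_rot: [3.139, -0.0, 1.571]
force: [-1.0, -0.1, 6.4]
opening: 0.0371
```

>>> {"fn": "arm_command", "kwargs": {"targets": [{"rx": 0, "ry": 0, "rz": 0, "dx": 0, "dy": 0, "dz": 0, "jaw": 0.8}, {"rx": 0, "ry": 0, "rz": 0, "dx": 0, "dy": 0, "dz": 0, "jaw": 1}, {"rx": 0, "ry": 0, "rz": 0, "dx": 0, "dy": 0, "dz": 0, "jaw": 1}, {"rx": 0, "ry": 0, "rz": 0, "dx": 0, "dy": 0, "dz": 0, "jaw": 1}, {"rx": 0, "ry": 0, "rz": 0, "dx": 0, "dy": 0, "dz": 0, "jaw": 1}, {"rx": 0, "ry": 0, "rz": 0, "dx": 0, "dy": 0, "dz": -0.02, "jaw": 1}, {"rx": 0, "ry": 0, "rz": 0, "dx": 0, "dy": 0, "dz": -0.035, "jaw": 1}, {"rx": 0, "ry": 0, "rz": 0, "dx": 0, "dy": 0, "dz": -0.035, "jaw": 1}, {"rx": 0, "ry": 0, "rz": 0, "dx": 0, "dy": 0, "dz": -0.035, "jaw": 1}, {"rx": 0, "ry": 0, "rz": 0, "dx": 0, "dy": 0, "dz": -0.035, "jaw": 1}]}}

```text
time_s: 19.42
tcp_pos: [0.6397, 0.0625, 0.1847]
tcp_rot: [-3.141, -0.0, 1.571]
force: [1.1, 0.0, 0.2]
opening: 0.0855
```

>>> {"fn": "arm_command", "kwargs": {"targets": [{"rx": 0, "ry": 0, "rz": 0, "dx": 0.004, "dy": -0.033, "dz": 0, "jaw": 1}, {"rx": 0, "ry": 0, "rz": 0, "dx": 0.004, "dy": -0.033, "dz": 0, "jaw": 1}, {"rx": 0, "ry": 0, "rz": 0, "dx": 0.004, "dy": -0.033, "dz": 0, "jaw": 1}, {"rx": 0, "ry": 0, "rz": 0, "dx": 0.004, "dy": -0.033, "dz": 0, "jaw": 1}, {"rx": 0, "ry": 0, "rz": 0, "dx": 0.004, "dy": -0.033, "dz": 0, "jaw": 1}, {"rx": 0, "ry": 0, "rz": 0, "dx": 0, "dy": 0, "dz": 0, "jaw": 1}, {"rx": 0, "ry": 0, "rz": 0, "dx": 0, "dy": 0, "dz": 0, "jaw": 1}, {"rx": 0, "ry": 0, "rz": 0, "dx": 0, "dy": 0, "dz": 0, "jaw": 1}]}}

```text
time_s: 20.08
tcp_pos: [0.4758, 0.0825, 0.1836]
tcp_rot: [3.14, -0.0, 1.571]
force: [0.7, -0.8, 0.4]
opening: 0.0854
```

```bash
python3 - <<'E'
from h import *
k=bot.calibration('wrist'); im=bot.read_camera('wrist'); s=bot.sense(); print(s['tcp_pos'].round(4),s['time_s'])
vis=im[:,:,::-1].copy()
for p,z,d,c in [((.4765,.082),.034,.034,(0,255,0)),((.4765,.082),0,.034,(0,0,255)),((.6425,.1504),.009,.07,(0,255,255)),((.641,.0633),.051,.042,(0,255,0)),((.641,.0633),.009,.07,(0,255,255))]:
    cv2.polylines(vis,[proj(k,circ(*p,z,d)).astype(int)],True,c,1)
cv2.imwrite('pics/w8.png',vis)
E
```

```text
[0.4766 0.0824 0.1836] 20.1333
```

View pics/w8.png

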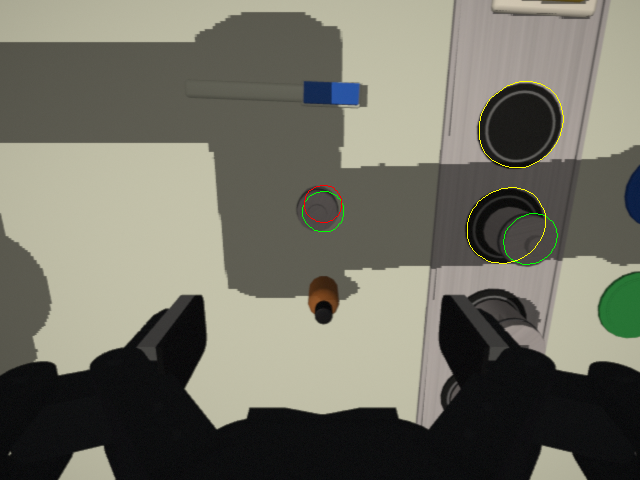

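The small jar's lid is at (318,211), 3 mm toward -x of the overlay. I'll correct for that and grip.

>>> {"fn": "arm_command", "kwargs": {"targets": [{"rx": 0, "ry": 0, "rz": 0, "dx": 0, "dy": -0.003, "dz": 0.03, "jaw": 1}, {"rx": 0, "ry": 0, "rz": 0, "dx": 0, "dy": 0, "dz": 0.03, "jaw": 1}, {"rx": 0, "ry": 0, "rz": 0, "dx": 0, "dy": 0, "dz": 0.03, "jaw": 1}, {"rx": 0, "ry": 0, "rz": 0, "dx": 0, "dy": 0, "dz": 0.03, "jaw": 1}, {"rx": 0, "ry": 0, "rz": 0, "dx": 0, "dy": 0, "dz": 0.03, "jaw": 1}, {"rx": 0, "ry": 0, "rz": 0, "dx": 0, "dy": 0, "dz": 0.027, "jaw": 1}, {"rx": 0, "ry": 0, "rz": 0, "dx": 0, "dy": 0, "dz": 0, "jaw": 1}, {"rx": 0, "ry": 0, "rz": 0, "dx": 0, "dy": 0, "dz": 0, "jaw": 0.5}, {"rx": 0, "ry": 0, "rz": 0, "dx": 0, "dy": 0, "dz": 0, "jaw": 0.3}, {"rx": 0, "ry": 0, "rz": 0, "dx": 0, "dy": 0, "dz": 0, "jaw": 0.05}, {"rx": 0, "ry": 0, "rz": 0, "dx": 0, "dy": 0, "dz": 0, "jaw": 0.05}, {"rx": 0, "ry": 0, "rz": 0, "dx": 0, "dy": 0, "dz": 0, "jaw": 0.05}]}}

```text
time_s: 21.13
tcp_pos: [0.4742, 0.0825, 0.0083]
tcp_rot: [3.138, -0.0, 1.571]
force: [-2.0, -0.5, 7.6]
opening: 0.0296
```

>>> {"fn": "arm_command", "kwargs": {"targets": [{"rx": 0, "ry": 0, "rz": 0, "dx": 0, "dy": 0, "dz": 0, "jaw": 0.05}, {"rx": 0, "ry": 0, "rz": 0, "dx": 0, "dy": 0, "dz": 0, "jaw": 0.05}, {"rx": 0, "ry": 0, "rz": 0, "dx": 0, "dy": 0, "dz": 0, "jaw": 0.05}, {"rx": 0, "ry": 0, "rz": 0, "dx": 0, "dy": 0, "dz": 0, "jaw": 0.05}]}}

```text
time_s: 21.47
tcp_pos: [0.4741, 0.0825, 0.0084]
tcp_rot: [3.137, -0.0, 1.571]
force: [-1.6, 0.5, 7.4]
opening: 0.029
```

>>> {"fn": "arm_command", "kwargs": {"targets": [{"rx": 0, "ry": 0, "rz": 0, "dx": 0, "dy": 0, "dz": -0.01, "jaw": 0.05}, {"rx": 0, "ry": 0, "rz": 0, "dx": 0, "dy": 0, "dz": -0.03, "jaw": 0.05}, {"rx": 0, "ry": 0, "rz": 0, "dx": 0, "dy": 0, "dz": -0.03, "jaw": 0.05}, {"rx": 0, "ry": 0, "rz": 0, "dx": 0, "dy": 0, "dz": -0.03, "jaw": 0.05}, {"rx": 0, "ry": 0, "rz": 0, "dx": 0.0136, "dy": 0.0336, "dz": 0, "jaw": 0.05}, {"rx": 0, "ry": 0, "rz": 0, "dx": 0.0136, "dy": 0.0336, "dz": 0, "jaw": 0.05}, {"rx": 0, "ry": 0, "rz": 0, "dx": 0.0136, "dy": 0.0336, "dz": 0, "jaw": 0.05}, {"rx": 0, "ry": 0, "rz": 0, "dx": 0.0136, "dy": 0.0336, "dz": 0, "jaw": 0.05}, {"rx": 0, "ry": 0, "rz": 0, "dx": 0.0136, "dy": 0.0336, "dz": 0, "jaw": 0.05}, {"rx": 0, "ry": 0, "rz": 0, "dx": 0, "dy": 0, "dz": 0, "jaw": 0.05}, {"rx": 0, "ry": 0, "rz": 0, "dx": 0, "dy": 0, "dz": 0, "jaw": 0.05}, {"rx": 0, "ry": 0, "rz": 0, "dx": 0, "dy": 0, "dz": 0, "jaw": 0.05}]}}

```text
time_s: 22.47
tcp_pos: [0.6395, 0.1503, 0.1063]
tcp_rot: [-3.141, 0.0, 1.571]
force: [-0.9, -0.4, -0.0]
opening: 0.0293
```

```bash
python3 - <<'E'
from h import *
k=bot.calibration('wrist'); im=bot.read_camera('wrist'); s=bot.sense(); print(s['tcp_pos'].round(4),s['time_s'],s['opening'],s['force'].round(1))
vis=im[:,:,::-1].copy()
for p,z,d,c in [((.642,.1504),.009,.07,(0,255,255))]:
    cv2.polylines(vis,[proj(k,circ(*p,z,d)).astype(int)],True,c,1)
cv2.imwrite('pics/w9.png',vis)
E
```

```text
[0.639  0.1501 0.1066] 22.5167 0.029159270701889575 [ 0.1  0.9 -1.7]
```

View pics/w9.png

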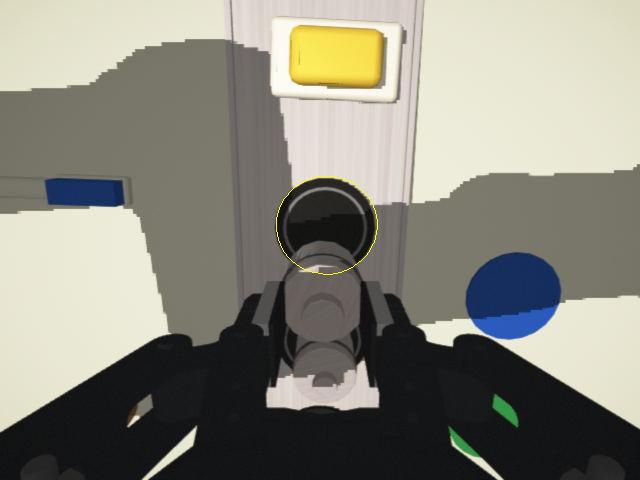

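The overlay fits mat 4 at (326,225). I'll lower the jar; contact is expected at TCP z of about 0.0175.

>>> {"fn": "arm_command", "kwargs": {"targets": [{"rx": 0, "ry": 0, "rz": 0, "dx": 0, "dy": 0.001, "dz": 0.03, "jaw": 0.05}, {"rx": 0, "ry": 0, "rz": 0, "dx": 0, "dy": 0, "dz": 0.03, "jaw": 0.05}, {"rx": 0, "ry": 0, "rz": 0, "dx": 0, "dy": 0, "dz": 0.015, "jaw": 0.05}, {"rx": 0, "ry": 0, "rz": 0, "dx": 0, "dy": 0, "dz": 0.008, "jaw": 0.05}, {"rx": 0, "ry": 0, "rz": 0, "dx": 0, "dy": 0, "dz": 0.003, "jaw": 0.05}, {"rx": 0, "ry": 0, "rz": 0, "dx": 0, "dy": 0, "dz": 0, "jaw": 0.05}, {"rx": 0, "ry": 0, "rz": 0, "dx": 0, "dy": 0, "dz": 0, "jaw": 0.05}]}}

```text
time_s: 23.1
tcp_pos: [0.6419, 0.1504, 0.022]
tcp_rot: [3.139, -0.0, 1.571]
force: [0.8, -0.8, -0.5]
opening: 0.0291
```

>>> {"fn": "arm_command", "kwargs": {"targets": [{"rx": 0, "ry": 0, "rz": 0, "dx": 0, "dy": 0, "dz": 0.001, "jaw": 0.05}, {"rx": 0, "ry": 0, "rz": 0, "dx": 0, "dy": 0, "dz": 0.001, "jaw": 0.05}, {"rx": 0, "ry": 0, "rz": 0, "dx": 0, "dy": 0, "dz": 0.001, "jaw": 0.05}, {"rx": 0, "ry": 0, "rz": 0, "dx": 0, "dy": 0, "dz": 0, "jaw": 0.05}, {"rx": 0, "ry": 0, "rz": 0, "dx": 0, "dy": 0, "dz": 0, "jaw": 0.05}]}}

```text
time_s: 23.52
tcp_pos: [0.6416, 0.1505, 0.0176]
tcp_rot: [3.141, -0.0, 1.571]
force: [1.2, 0.8, 0.5]
opening: 0.0292
```

>>> {"fn": "arm_command", "kwargs": {"targets": [{"rx": 0, "ry": 0, "rz": 0, "dx": 0, "dy": 0, "dz": 0.001, "jaw": 0.05}, {"rx": 0, "ry": 0, "rz": 0, "dx": 0, "dy": 0, "dz": 0, "jaw": 0.05}, {"rx": 0, "ry": 0, "rz": 0, "dx": 0, "dy": 0, "dz": 0, "jaw": 0.05}, {"rx": 0, "ry": 0, "rz": 0, "dx": 0, "dy": 0, "dz": 0, "jaw": 0.8}, {"rx": 0, "ry": 0, "rz": 0, "dx": 0, "dy": 0, "dz": 0, "jaw": 1}, {"rx": 0, "ry": 0, "rz": 0, "dx": 0, "dy": 0, "dz": 0, "jaw": 1}, {"rx": 0, "ry": 0, "rz": 0, "dx": 0, "dy": 0, "dz": 0, "jaw": 1}, {"rx": 0, "ry": 0, "rz": 0, "dx": 0, "dy": 0, "dz": 0, "jaw": 1}, {"rx": 0, "ry": 0, "rz": 0, "dx": 0, "dy": 0, "dz": -0.02, "jaw": 1}, {"rx": 0, "ry": 0, "rz": 0, "dx": 0, "dy": 0, "dz": -0.035, "jaw": 1}, {"rx": 0, "ry": 0, "rz": 0, "dx": 0, "dy": 0, "dz": -0.035, "jaw": 1}, {"rx": 0, "ry": 0, "rz": 0, "dx": 0, "dy": 0, "dz": -0.035, "jaw": 1}]}}

```text
time_s: 24.52
tcp_pos: [0.6404, 0.1504, 0.142]
tcp_rot: [-3.14, 0.0, 1.571]
force: [0.1, 0.7, -1.0]
opening: 0.0858
```

>>> {"fn": "arm_command", "kwargs": {"targets": [{"rx": 0, "ry": 0, "rz": 0, "dx": 0, "dy": 0, "dz": -0.035, "jaw": 1}, {"rx": 0, "ry": 0, "rz": 0, "dx": 0.02, "dy": -0.035, "dz": 0, "jaw": 1}, {"rx": 0, "ry": 0, "rz": 0, "dx": 0.02, "dy": -0.035, "dz": 0, "jaw": 1}, {"rx": 0, "ry": 0, "rz": 0, "dx": 0.02, "dy": -0.035, "dz": 0, "jaw": 1}, {"rx": 0, "ry": 0, "rz": 0, "dx": 0.03, "dy": -0.025, "dz": 0, "jaw": 1}, {"rx": 0, "ry": 0, "rz": 0, "dx": 0.035, "dy": -0.02, "dz": 0, "jaw": 1}, {"rx": 0, "ry": 0, "rz": 0, "dx": 0.035, "dy": -0.02, "dz": 0, "jaw": 1}, {"rx": 0, "ry": 0, "rz": 0, "dx": 0.035, "dy": -0.02, "dz": 0, "jaw": 1}, {"rx": 0, "ry": 0, "rz": 0, "dx": 0.035, "dy": 0, "dz": 0, "jaw": 1}, {"rx": 0, "ry": 0, "rz": 0, "dx": 0.035, "dy": 0, "dz": 0, "jaw": 1}, {"rx": 0, "ry": 0, "rz": 0, "dx": 0, "dy": 0, "dz": 0, "jaw": 1}, {"rx": 0, "ry": 0, "rz": 0, "dx": 0, "dy": 0, "dz": 0, "jaw": 1}]}}

```text
time_s: 25.52
tcp_pos: [0.4505, 0.417, 0.1756]
tcp_rot: [-3.141, 0.0, 1.574]
force: [0.2, -0.2, -0.2]
opening: 0.0854
```

```bash
python3 - <<'E'
from h import *
k=bot.calibration('top'); im=bot.read_camera('top')
s=5; u0,v0,u1,v1=225,170,385,290
vis=cv2.resize(im[v0:v1,u0:u1,::-1],None,fx=s,fy=s,interpolation=cv2.INTER_CUBIC)
for m,n in [((.636,-.114),'largest'),((.637,-.031),'large'),((.641,.063),'medium'),((.642,.150),'small')]:
    d,h=J[n]
    for z,D,c in [(.009,.07,(0,255,255)),(.009+h,d,(0,255,0))]:
        cv2.polylines(vis,[((proj(k,circ(*m,z,D))+.5-[u0,v0])*s).astype(int)],True,c,1)
cv2.imwrite('pics/t9.png',vis); print(bot.sense()['tcp_pos'],bot.sense()['time_s'])
E
```

```text
[0.45078379 0.41563039 0.17577002] 25.5667
```

View pics/t9.png

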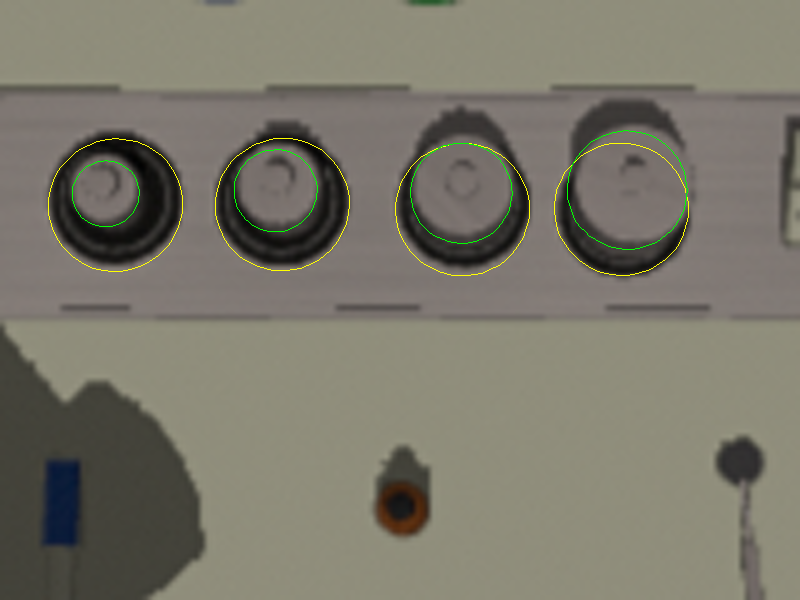

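The picture shows all four jars upright on their mats in the right order. Their lids are within about 5 px (2–3 mm) of where a centred jar's lid should be. The bottle is untouched at crop (402,507), and the gripper is clear.

```bash
python3 -c "
from rig import bot
print(bot.close_job(), bot.sense()['time_s'])"
```

```text
the job is handed in; nothing more can be done
the job is handed in; nothing more can be done
```

The four jars now stand on the four mats in size order: the largest next to the white timer, then large, medium, and the smallest farthest away. I handed the job in at about 26 s of the 96 s allowed; the simulator gives no verdict.

- **Placing:** I gripped each jar by its sides, carried it upright and lowered it to the mat's height before letting go. The largest, large and medium jars showed clear contact on the force reading. The small one showed none before its last 1 mm down, and I released it there without reading the force again.
- **Last check (top camera):** all four jars are upright and in the right order. Each is about 2–4 mm from its mat's centre, against the 15 mm allowed. The bottle looked undisturbed and the gripper was clear and open.
- **Disagreements:**
  - Some network boxes were wrong: a mat was reported as a small jar, several things were reported as a large jar, and one mat box was off. I used lid and mat outlines from the top and wrist cameras instead, which agreed to within about 3–9 mm before I corrected them from close up.
  - The finger opening read 3–5 mm below the true jar diameter on every grasp.

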